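# Reassemble the colour mixer and pulse it with the lid

## Task

Put the washed hair-colour mixer back together and pulse it: slide the blue paddle's hub down over the upright drive shaft until it sits on the bowl floor, then set the teal lid flat on the rim with its three tabs in the three gaps between the hooks. Turn the lid clockwise (seen from above) against its spring to the halfway point, where the white lines on the lid point at the green dots, well short of the click that locks it at the red dots, and finish still gripping the lid and holding it there against the spring. Leave the clipper, trimmer, hair clip and tin undisturbed.

Things in the scene. Friction and masses are not known exactly. Their poses are not given: they have to be found in the camera images.
- mixer_rim (a point): Axis of the fixed mixer at its bowl's rim, 115 mm above the bench, z up. Dark motor base 132 mm across, cream bowl 96 mm inside, floor 40 mm below the rim. A flange level with the rim reaches 66 mm radius and bears three grey hooks, radius 55.5 to 66 mm, underside 6, top 9.5 mm above it. Three gaps 34 deg wide lie at 0, 120, 240 deg from this x, each with a dark dot on the flange.
- mixer_green (a point): One of three green dots on the hook roofs, 61 mm from the mixer's axis, 34 degrees clockwise (seen from above) from a gap's centre: the halfway (pulse) point. A red dot, 68 degrees from the gap's centre, marks the lock. The channel under a hook is 6 mm high; a lid tab 4 mm thick slides in it.
- mixer_shaft (a point): Tip of the steel drive shaft on the mixer's axis, 129 mm above the bench, 14 mm above the rim. Upright, round, 9 mm in diameter, 54 mm tall from the bowl floor; its top 6 mm taper to 4 mm.
- paddle_mid (a point): Centre of the blue paddle, 26 mm above its underside; z is the hub's axis. Stands upright on the bench. Hub: tube 22 mm outside, bore 12 mm right through, 52 mm tall, thin 24 mm collar 16 to 20 mm up. Three vanes at the foot reach 40 mm radius, 14 mm high. About 50 g. Seated: this point 14 mm below the rim, hub's top 12 mm above it, turned any way.
- lid_mid (a point): Centre of the teal lid, 29.5 mm above its underside; lies right way up on the bench, about 130 g. Upward: tapered spigot that fits the bowl, 93 mm across, 0 to 6 mm; disc 105 mm across to 10.5 mm; dome 68 mm across to 27 mm; on it a dark grip bar 27 to 59 mm, 60 mm long along this point's x, 16 mm wide along y. Seated: this point 23.5 mm above the rim.
- lid_tab (a point): Outer end of one of the lid's three like tabs, 60 mm from the lid's axis along the lid's x axis; the others are 120 degrees either side. Tabs are 16 mm wide, from 6 to 10 mm above the lid's underside, each with a white line on the disc. Any tab may go in any gap, with 8 degrees to spare either way; seated, the tabs rest on the flange.
- switch (a joint): Sprung ring under the hooks, pushed round by the lid's tabs; rad, 0 at rest, grows as the lid turns clockwise. Tabs meet it 14 degrees after the gap centres; reads 0.35 at the green dots. Spring: 0.08 N m at first, 0.19 at the green dots, it turns a freed lid back. The lock click begins at 0.56, takes about 0.8 N m to pass; locked is about 0.91.
- clipper: Bystander: matte black hair clipper lying on the bench, 170 x 46 x 38 mm, long along its x axis. Origin at the underside's centre.
- trimmer: Bystander: steel detail trimmer lying on the bench, 145 x 38 x 28 mm, long along its x axis. Origin at the underside's centre.
- clip: Bystander: pink plastic sectioning clip lying on the bench, 108 x 16 x 23 mm, long along its x axis. Origin at the underside's centre.
- tin: Bystander: closed round aluminium tin, 64 mm across, 22 mm high. Origin at the underside's centre.
Things that resemble listed ones, but are neither listed nor needed, are in the scene too. Leave any orange look-alike of the part that bears paddle_mid alone. What is shaped like the part that bears lid_mid but orange is not meant.

How it is judged (in metres and radians):
On the way, in this order (a step that is already met when the one before it is completed fails the run):
1. the paddle's hub is over the drive shaft and sits on the bowl floor (horizontal distance between paddle_mid and mixer_rim below 0.005 m and z of paddle_mid in the frame of mixer_rim below -0.011 m and angle between paddle_mid's own z axis and vertical below 0.1 rad), for 0.2 s.
2. the lid lies flat on the rim with its tabs in the gaps, not yet turned against the switch ring (horizontal distance between lid_mid and mixer_rim below 0.005 m and z of lid_mid in the frame of mixer_rim below 0.0265 m and angle between lid_mid's own z axis and vertical below 0.06 rad and value of joint switch below 0.15 rad), for 0.1 s.
At the end, for the whole second after the job is handed in: Paddle on the bowl floor over the shaft and lid flat on the rim, each within 5 mm of the axis and upright; lid turned so that the switch ring reads 0.23 to 0.47 rad (within 7 degrees of the green dots), still, with the fingers gripping the lid with over 2 N (all of step 1 and horizontal distance between lid_mid and mixer_rim below 0.005 m and z of lid_mid in the frame of mixer_rim below 0.0275 m and angle between lid_mid's own z axis and vertical below 0.06 rad and value of joint switch between 0.23 and 0.47 rad and velocity of joint switch between -0.1 and 0.1 rad/s and contact force between the fingers and lid above 2 N); the arm keeps its last pose, push and grip.
It fails at once if the lid is turned into the lock click (value of joint switch above 0.62 rad).
It fails at once if a bystander is pushed more than 20 mm (distance of any of clipper, trimmer, clip, tin from where it was at the start of the episode above 0.02 m).
It also fails if it takes over 64 s, if anything falls off the work surface, if the arm or the gripper's body presses on something with over 40 N, if the wrist force passes 120 N, or if a joint passes its speed limit or range.

## Robot

A 6-joint arm with a two-finger parallel gripper is mounted at the origin on the work surface. World frame = base frame: x ahead of the robot, y to its left, z up, the work surface at z = 0. Lengths are in m, angles in degrees, forces in N, time in s.
With the tool pointing down it reaches from about 0.375 to 0.75 m from the base axis. Payload 9 kg.
Tool frame: the origin (TCP) lies midway between the tips of the shut fingers; the grasp point (between the pads) lies 19 mm behind it (r.pinch_z is the z of the grasp point in the tool frame, in m); z points along the fingers, y is the direction in which the jaws open and shut (so a half turn about z gives the same grasp; the last joint's range is limited). The gripper opens to 85 mm and grips with 20 to 120 N. Pads are 22 mm wide; open, the fingers measure 114 mm over their backs; the gripper's body (76 mm by 85 mm) begins 54 mm behind the grasp point. The pads swing forward as they close: fully open they stand 13 mm farther back than shut.
Start: joints at [60.693, 5.964, 5.575, 89.605, 0, 77.527], TCP at [0.174, 0.574, 0.231] pointing down, gripper open.
Joint ranges: [-171.21, 171.21], [-48.23, 106.86], [-62.78, 66.21], [-105.2, 120.99], [-86.42, 89.51], [-180, 180]. Speed limits (degrees/s): [127.2, 127.2, 147.25, 180, 180, 180].

## Interface

Orientations are given as [roll, pitch, yaw] about the fixed x, y, z axes, in that order (R = Rz(yaw) Ry(pitch) Rx(roll)).
In Python, from cell import monitor, get_image, r, spotter gives the robot as it stands.
- The arm moves only by the tool play_rows, never from a script. Its arguments are lists of equal length, an entry for each row: "offset": the shift along the tool's x, y, z in mm, a list of three; "turn": the turn about the tool's z in rad; "grip": the closure, from 0 (fully open) to 1 (shut). In form: {"offset": [[x, y, z], ...], "turn": [turn, ...], "grip": [grip, ...]}. A call has 1 to 12 rows; each row is the pose to reach, as a shift and turn from the pose commanded when the call began, along the tool's axes at that moment; what a row does not reach only later rows make up. A row lasts 1/10 s, in which the tool goes at most 50 mm and 8.59 degrees, less where a joint would pass 70% of its speed; a pose out of reach is approached as far as the arm can. A call with a gripper value outside its range is refused whole. The fingers move at their own pace and stop on an object; "force" is the grip in N (left out, the last holds). Time passes only in rows, so rows that repeat a pose let the fingers close. It gives the time, the measured TCP pose, the force and the opening at its end, in the units of the state.
- monitor.observe(): the state, without advancing time (a new reading comes with each control period).
- get_image(name): name is "scene" or "side" or "wrist"; returns a dict with "frame" (384x512x3 uint8, red, green, blue), "fov_y" (degrees; the focal length in pixels is half the picture's height over the tangent of half this angle, whatever the lens; pixels are square), "cx", "cy" (the principal point, pixels), "camera_from_world" (4x4, takes a point from world to camera coordinates). Camera axes: x right, y up, looking along -z (the intrinsics and any distortion apply to the point x, -y, -z); pixel columns grow to the right and rows downward; lengths in m; the calibration is good to about 2 mm. A picture is of the moment at which its call begins. There is no depth.
- r.finish_job(): hands the job in, once; it reports no verdict.
Trained networks look in the newest picture that a camera, given by its name, has taken for a name from the list of things; names that differ only in an ending like _2 or _b are one class to them, and where a whole thing is asked for, a point or a joint stands for the part that bears it (a point fixed in the world has none). Each returns a list of dicts, best first, with "conf" (0 to 1); they miss things now and then, are a little off and sometimes report something else, mostly with a low value. They report only what shows in the picture. A call takes as long as a camera call. They do not tell look-alikes from the thing itself.
- spotter.boxes_of(camera, name): "box" ([centre column, centre row, width, height] as shares, 0 to 1, of the picture: columns of its width, rows of its height, round what is visible of it).
- spotter.regions_of(camera, name): "pixels" (384x512 bool, what is visible of it) and "box" ([centre column, centre row, width, height] as shares, 0 to 1, of the picture: columns of its width, rows of its height, round what is visible of it).
The state is a dict: "clock": time; "joint_positions": joint angles; "qd": joint speeds; "tau": joint torques, N m; "position": TCP position; "tool_rot": TCP orientation; "wrist_force": force on the tool from outside, world axes, zero at the start; "wrist_torque": the same for the moment, N m; "gripper_width": finger opening in m.
Only numpy, scipy, OpenCV 4.12 (cv2) and the standard library are available. Lean on these libraries where they do the work, as an engineer would, in place of code of your own. Each camera call takes 0.05 s, during which the arm holds its last target.

## Working session

There is one attempt and no reset: what is moved stays moved. The work goes in short steps, Python scripts to look and compute and a tool call to move; the robot and the scene stay as the last step left them, time stands still between calls to the robot, and variables do not carry over. Pictures are saved under pics/ and viewed, and the job is handed in when it is done.

Besides the shell and the picture viewer there is one more tool, called after ">>>" as name(argument=value, ...), one argument or row to a line, values as JSON. play_rows: Moves the arm, as the interface text tells. Its arguments: {"type":"object","properties":{"offset":{"type":"array","items":{"type":"array","items":{"type":"number"}}},"turn":{"type":"array","items":{"type":"number"}},"grip":{"type":"array","items":{"type":"number"}},"force":{"type":"number"}},"required":["offset","turn","grip"]}

```bash
ls; mkdir -p pics; python3 - <<'E'
from cell import monitor,get_image,r,spotter
import cv2,numpy as np
print(monitor.observe())
print(r.pinch_z)
for n in("scene","side","wrist"):
    d=get_image(n);cv2.imwrite(f"pics/{n}0.png",d["frame"][:,:,::-1])
    print(n,d["fov_y"],d["cx"],d["cy"],[k for k in d]);print(np.round(d["camera_from_world"],4).tolist())
    for t in("mixer_rim","mixer_shaft","mixer_green","paddle_mid","lid_mid","lid_tab","clipper","trimmer","clip","tin"):
        for b in spotter.boxes_of(n,t)[:4]:
            x=b["box"];print(t,round(b["conf"],2),np.round([x[0]*512,x[1]*384,x[2]*512,x[3]*384]))
E
```

```text
pics
{'clock': 0.0, 'joint_positions': array([6.06927342e+01, 5.99780438e+00, 5.52740267e+00, 8.96059901e+01,
       5.79817590e-04, 7.75281465e+01]), 'qd': array([-0.06783389, -0.08831001,  0.00602929, -0.04709134, -0.1175379 ,
        0.01895333]), 'tau': array([ 3.03942128e-03, -5.56930733e+01,  5.03648508e+01,  1.68882357e-02,
       -1.21100834e-04,  1.39354657e-05]), 'position': array([0.17357783, 0.57399016, 0.23053396]), 'tool_rot': array([-1.79925536e+02, -1.70636973e-02,  1.63164576e+02]), 'wrist_force': array([-0.10911156,  0.25587275, -0.37600442]), 'wrist_torque': array([-0.01483382, -0.01385181,  0.05917766]), 'gripper_width': 0.08511284453963532}
-0.0187
scene 45.717517552107545 262.8555214839742 189.75694985493396 ['frame', 'fov_y', 'cx', 'cy', 'camera_from_world']
[[0.8047, 0.5936, 0.0088, -0.4456], [-0.492, 0.6585, 0.5695, 0.2516], [0.3323, -0.4626, 0.8219, -1.5597], [0.0, 0.0, 0.0, 1.0]]
mixer_rim 0.71 [283. 188.  47.  63.]
mixer_rim 0.17 [181. 241.  28.  24.]
mixer_shaft 0.79 [283. 191.  46.  60.]
mixer_green 0.8 [283. 189.  47.  65.]
paddle_mid 0.55 [169. 279.  2
[... 847 characters left out ...]
0.  38.  34.]
lid_mid 0.73 [140. 179.  40.  28.]
lid_tab 0.93 [143. 181.  37.  35.]
lid_tab 0.62 [204. 171.  41.  29.]
clipper 0.77 [341. 269.  73.  51.]
clipper 0.34 [321. 209.  39.  16.]
trimmer 0.68 [279. 161.  16.  12.]
clip 0.61 [273. 160.  25.  18.]
clip 0.54 [321. 209.  39.  16.]
tin 0.83 [186. 247.  29.  27.]
wrist 71.97145030199049 251.36436123315357 190.20517771898648 ['frame', 'fov_y', 'cx', 'cy', 'camera_from_world']
[[0.2911, 0.9567, 0.0004, -0.601], [-0.9072, 0.2762, -0.3174, 0.0403], [-0.3037, 0.092, 0.9483, -0.3804], [0.0, 0.0, 0.0, 1.0]]
lid_mid 0.74 [122. 377.  22.  13.]
lid_mid 0.44 [ 93. 299.  20.   9.]
lid_tab 0.54 [119. 376.  20.  15.]
lid_tab 0.39 [ 93. 297.  15.   9.]
```

View pics/scene0.png

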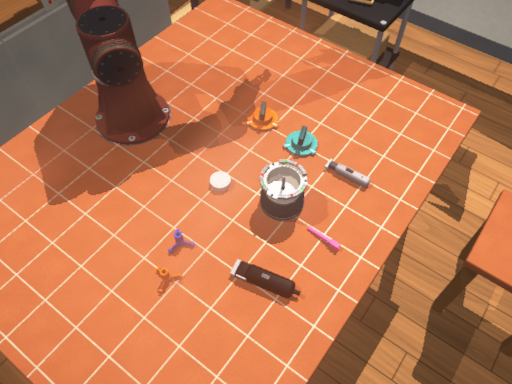

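View pics/side0.png

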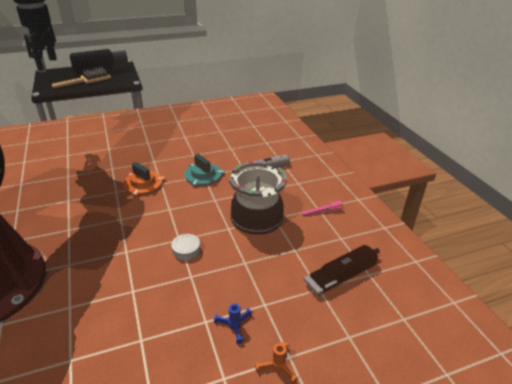

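View pics/wrist0.png

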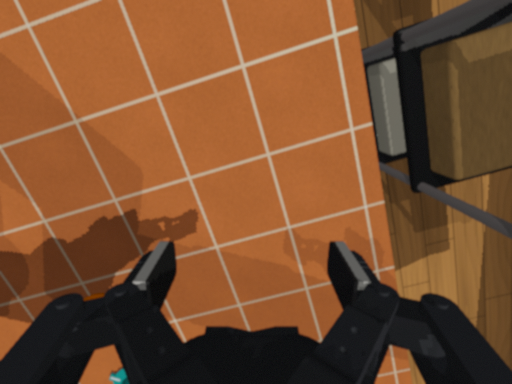

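The scene picture shows two paddles: blue at (179,241) and orange at (165,277). It also shows two lids: teal at (301,141) and orange at (262,117). The blue and teal ones match the description. The mixer is at (283,190). I'll enlarge to confirm and measure.

```bash
cat > h.py <<'E'
from cell import monitor,get_image,r,spotter
import cv2,numpy as np
def cam(n):
    d=get_image(n);h=d["frame"].shape[0]
    f=h/2/np.tan(np.radians(d["fov_y"])/2)
    return dict(im=d["frame"][:,:,::-1].copy(),f=f,c=(d["cx"],d["cy"]),T=np.array(d["camera_from_world"]))
def proj(c,P):
    P=np.atleast_2d(P);q=P@c["T"][:3,:3].T+c["T"][:3,3]
    return np.c_[c["c"][0]+c["f"]*q[:,0]/-q[:,2],c["c"][1]+c["f"]*-q[:,1]/-q[:,2]]
def ray(c,uv):
    d=np.array([(uv[0]-c["c"][0])/c["f"],-(uv[1]-c["c"][1])/c["f"],-1.])
    R=c["T"][:3,:3];o=-R.T@c["T"][:3,3];return o,R.T@d
def onz(c,uv,z):
    o,d=ray(c,uv);return o+d*(z-o[2])/d[2]
def tri(obs):
    A=np.zeros((3,3));b=np.zeros(3)
    for c,uv in obs:
        o,d=ray(c,uv);d=d/np.linalg.norm(d);M=np.eye(3)-np.outer(d,d);A+=M;b+=M@o
    return np.linalg.solve(A,b)
def crop(c,u,v,w,h,s,name):
    cv2.imwrite("pics/"+name,cv2.resize(c["im"][v:v+h,u:u+w],None,fx=s,fy=s,interpolation=cv2.INTER_CUBIC))
E
python3 - <<'E'
from h import *
s=cam("scene");w=cam("side")
crop(s,150,100,200,150,4,"sc1.png");crop(w,170,140,130,100,6,"si1.png");crop(w,200,290,110,90,7,"si2.png")
for n,c,uv in(("scene",s,(283,172)),("side",w,(258,177))):
    print(n,onz(c,uv,.115))
print(onz(s,(179,241),.02),onz(w,(234,322),.02),onz(s,(301,143),.02),onz(w,(204,172),.02))
E
```

```text
scene [0.59454385 0.03875012 0.115     ]
side [0.61396696 0.02859415 0.115     ]
[ 0.46299962 -0.26958827  0.02      ] [ 0.45633538 -0.27109335  0.02      ] [0.53641438 0.23082893 0.02      ] [0.53088838 0.23126276 0.02      ]
```

View pics/sc1.png

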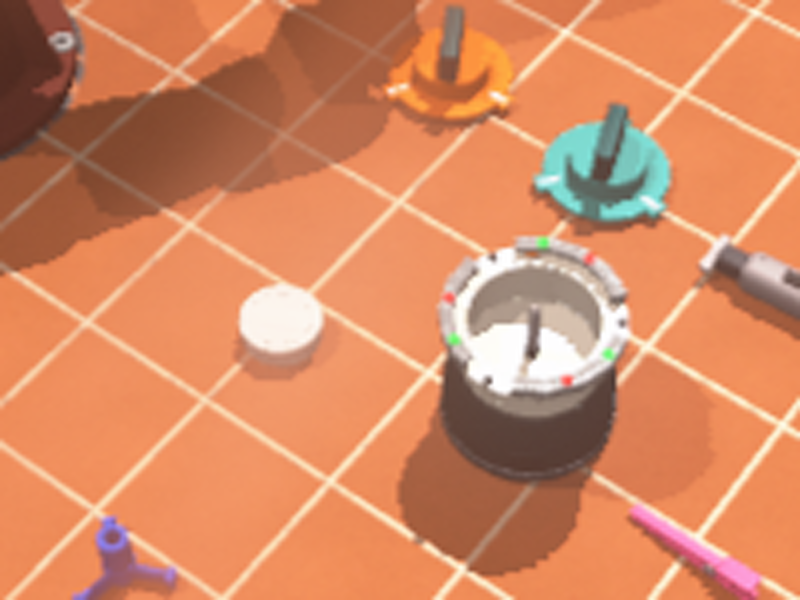

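View pics/si1.png

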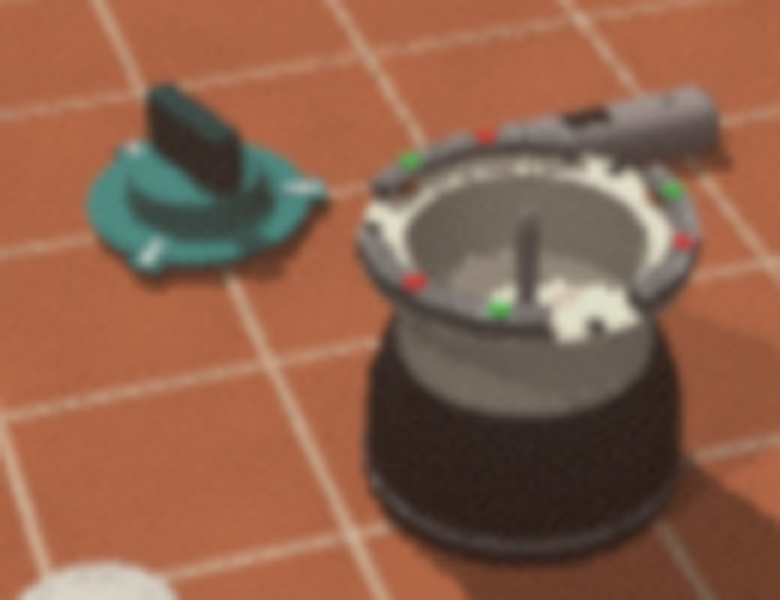

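View pics/si2.png

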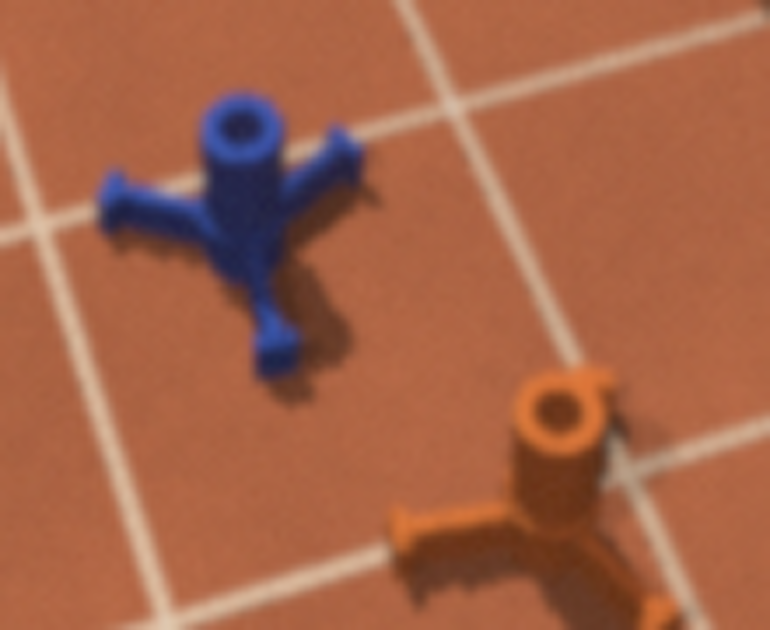

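The crops confirm it. The blue paddle's hub top is at side pixel (234,308) and the teal lid is at scene pixel (301,141). Next I'll fit the mixer dots, hub top and lid.

```bash
cat > fit.py <<'E'
from h import *
from scipy.optimize import least_squares
from itertools import permutations
def blobs(c,kind,box):
    u0,v0,u1,v1=box;b,g,r_=[c["im"][v0:v1,u0:u1,i].astype(float) for i in range(3)]
    if kind=="green": wt=np.clip(g-np.maximum(r_,b)-30,0,None)
    else: wt=np.clip(r_-np.maximum(g,b)-50,0,None)
    n,l=cv2.connectedComponents((wt>0).astype(np.uint8),connectivity=8);out=[]
    for i in range(1,n):
        y,x=np.where(l==i);k=wt[y,x]
        out.append((k.sum(),u0+(x*k).sum()/k.sum(),v0+(y*k).sum()/k.sum()))
    return sorted(out)[::-1]
E
python3 - <<'E'
from fit import *
s=cam("scene");w=cam("side")
def mix(p):
    ang=p[2]+np.radians([-34,86,206])
    return np.c_[p[0]+.061*np.cos(ang),p[1]+.061*np.sin(ang),[.1245]*3]
G={}
for n,c,bx in(("s",s,(255,155,310,205)),("w",w,(225,160,292,198))):
    G[n]=[x[1:] for x in blobs(c,"green",bx)[:3]];print(n,[np.round(x,1) for x in blobs(c,"green",bx)])
def solve(sets):
    best=None
    for a0 in np.radians([0,60]):
        def res(p):
            o=[]
            for n,c in sets:
                q=proj(c,mix(p));g=np.array(G[n]);D=np.linalg.norm(q[:,None]-g[None],axis=2)
                pm=min(permutations(range(3)),key=lambda t:sum(D[i,t[i]] for i in range(3)))
                o.append((q-g[list(pm)]).ravel())
            return np.concatenate(o)
        for a in np.radians(range(0,120,20)):
            f=least_squares(res,[.6,.03,a])
            if best is None or f.cost<best.cost:best=f
    return best
for nm,ss in(("s",[("s",s)]),("w",[("w",w)]),("both",[("s",s),("w",w)])):
    f=solve(ss);print(nm,np.round(f.x[:2],4),np.degrees(f.x[2])%120,f.cost,np.round(f.fun,1))
# hub top
a=(178.75,233.75);b=(234.4,308.3)
print(onz(s,a,.052),onz(w,b,.052),tri([(s,a),(w,b)]))
E
```

```text
s [array([453. , 263.1, 184.4]), array([443. , 301.7, 188.1]), array([425. , 285.3, 160.3])]
w [array([202. , 252.8, 191.1]), array([109. , 238.1, 166.4]), array([103. , 281.5, 171.4])]
s [0.6096 0.0181] 33.90235721338032 0.01378914661462374 [-0.1  0.1 -0.  -0.1  0.1  0. ]
w [0.6092 0.0201] 33.554156419561885 0.023654474609791917 [ 0.2 -0.  -0.1  0.  -0.  -0. ]
both [0.6092 0.019 ] 33.704519811344426 0.31214513276369404 [-0.  -0.2  0.1 -0.4  0.1 -0.4  0.3  0.2 -0.1  0.3  0.2  0.3]
[ 0.46266689 -0.26350828  0.052     ] [ 0.45910048 -0.26615877  0.052     ] [ 0.46024366 -0.26198766  0.04679637]
```

```bash
python3 - <<'E'
from fit import *
s=cam("scene");w=cam("side")
# manual white line centroids
obs=[(s,(545/4+150,182/4+100)),(s,(652/4+150,204/4+100)),(w,(304/6+170,188/6+140)),(w,(131/6+170,151/6+140)),(w,(151/6+170,253/6+140))]
for c,uv in obs: print(np.round(onz(c,uv,.0105),4))
def pts(p):
    a=p[2]+np.radians([0,120,240]);return np.c_[p[0]+p[3]*np.cos(a),p[1]+p[3]*np.sin(a),[.0105]*3]
def res(p):
    o=[]
    for c,uv in obs:
        q=proj(c,pts(p))-np.array(uv);o.append(q[np.argmin((q**2).sum(1))])
    return np.array(o).ravel()
best=min((least_squares(res,[.535,.23,np.radians(a),.052]) for a in range(0,120,15)),key=lambda f:f.cost)
print(np.round(best.x,4),np.degrees(best.x[2])%120,best.cost,np.round(best.fun,1))
x,y,t,_=best.x
# bar top ends for 3 hypotheses
for k in range(3):
    a=t+k*2*np.pi/3;e=np.array([np.cos(a),np.sin(a),0])*.03
    B=np.array([[x,y,.059]+e,[x,y,.059]-e]) 
    print(np.degrees(a)%360,((proj(s,B)-[150,100])*4).round().tolist(),((proj(w,B)-[170,140])*6).round().tolist())
a=(178.75,233.75);b=(234.4,308.3)
o1=tri([(w,(200+560/7,290+412/7))]) if 0 else onz(w,(280,348.9),.052);print("orange",o1)
for n,c in(("s",s),("w",w)):
    for t in("paddle_mid",):
        pass
for nm,uv,z in(("tin",(220,179),.022),("clipper",(265,280),.03),("trimmer",(348,174),.02),("clip",(323,238),.01)): print(nm,onz(s,uv,z).round(3))
E
```

```text
[0.5001 0.2005 0.0105]
[0.5821 0.2331 0.0105]
[0.5797 0.2335 0.0105]
[0.5098 0.2916 0.0105]
[0.4984 0.2042 0.0105]
[0.5299 0.2422 1.9543 0.0515] 111.97562065762125 0.6532058042922811 [-0.3 -0.5 -0.  -0.6  0.2 -0.4  0.4  0.3  0.1  0.5]
111.97562065762125 [[616.0, 100.0], [601.0, 155.0]] [[153.0, 84.0], [231.0, 136.0]]
231.97562065762125 [[573.0, 135.0], [645.0, 120.0]] [[164.0, 142.0], [217.0, 78.0]]
351.9756206576212 [[637.0, 148.0], [581.0, 108.0]] [[256.0, 103.0], [126.0, 116.0]]
orange [ 0.50459407 -0.36925952  0.052     ]
tin [ 0.42  -0.038  0.022]
clipper [ 0.726 -0.224  0.03 ]
trimmer [0.722 0.214 0.02 ]
clip [ 0.777 -0.017  0.01 ]
```

```bash
cat >> h.py <<'E'
def go(p,yaw,base=None):
    """offset mm (tool axes) and turn rad from measured pose to target"""
    o=monitor.observe();P=np.array(o["position"]);y0=o["tool_rot"][2]
    from scipy.spatial.transform import Rotation as Ro
    R=Ro.from_euler("xyz",o["tool_rot"],degrees=True).as_matrix()
    d=R.T@(np.array(p)-P)*1000;t=-((yaw-y0+180)%360-180)
    print("t",round(o["clock"],2),"at",P.round(4),o["tool_rot"].round(2),"w",round(o["gripper_width"],4),"F",o["wrist_force"].round(1),"M",o["wrist_torque"].round(2),"| offset",d.round(1),"turn",round(np.radians(t),4))
E
python3 - <<'E'
from h import *
go((.5,.15,.23),120)
go((.461,-.265,.16),120)
E
```

```text
t 1.95 at [0.1737 0.5743 0.2313] [180.    -0.   163.17] w 0.0851 F [-0.3 -0.1  0.3] M [ 0.01 -0.04 -0.03] | offset [-435.2 -311.6    1.3] turn 0.7534
t 1.95 at [0.1737 0.5743 0.2313] [180.    -0.   163.17] w 0.0851 F [-0.3 -0.1  0.3] M [ 0.01 -0.04 -0.03] | offset [-518.  -720.2   71.3] turn 0.7534
```

>>> play_rows(
  offset=[
    [-435,-312,0],
    [-435,-312,0],
    [-435,-312,0],
    [-435,-312,0],
    [-435,-312,0],
    [-435,-312,0],
    [-435,-312,0],
    [-435,-312,0],
    [-435,-312,0],
    [-435,-312,0],
    [-518,-720,40],
    [-518,-720,40],
  ],
  turn=[0.753,0.753,0.753,0.753,0.753,0.753,0.753,0.753,0.753,0.753,0.753,0.753],
  grip=[0,0,0,0,0,0,0,0,0,0,0,0],
  force=40,
)

```text
clock: 3.15
position: [0.4746, 0.0763, 0.2219]
tool_rot: [-180.0, -0.0, 120.0]
wrist_force: [1.3, -0.6, -0.3]
gripper_width: 0.0855
```

```bash
python3 - <<'E'
from h import *
go((.461,-.265,.16),120)
E
```

```text
t 3.15 at [0.4746 0.0763 0.2219] [-1.7998e+02 -2.0000e-02  1.2003e+02] w 0.0855 F [ 1.3 -0.6 -0.3] M [-0.02 -0.05 -0.03] | offset [-288.7 -182.5   61.9] turn 0.0005
```

>>> play_rows(
  offset=[
    [-280,-180,50],
    [-280,-180,50],
    [-280,-180,50],
    [-280,-180,50],
    [-280,-180,50],
    [-280,-180,50],
    [-280,-180,50],
    [-280,-180,50],
    [-280,-180,50],
    [-280,-180,50],
  ],
  turn=[0,0,0,0,0,0,0,0,0,0],
  grip=[0,0,0,0,0,0,0,0,0,0],
)

```text
clock: 4.15
position: [0.4588, -0.2534, 0.1725]
tool_rot: [180.0, -0.0, 120.1]
wrist_force: [0.1, 1.0, 0.6]
gripper_width: 0.0851
```

```bash
python3 - <<'E'
from h import *
w=cam("wrist");cv2.imwrite("pics/w1.png",w["im"])
go((.461,-.265,.16),120)
print(proj(w,[[.461,-.265,.052]]))
for t in spotter.boxes_of("wrist","paddle_mid"): print(t["conf"],np.array(t["box"])*[512,384,512,384])
E
```

```text
t 4.2 at [ 0.459  -0.2533  0.1727] [1.7998e+02 1.0000e-02 1.2010e+02] w 0.0855 F [-0.6  0.6  0.5] M [0.   0.03 0.05] | offset [-11.2  -4.1  12.7] turn 0.0017
[[246.99444704 195.05949795]]
0.89 [252.3136 181.5936  56.2176  58.2144]
0.79 [239.7696 266.9952  59.0848  49.8048]
```

View pics/w1.png

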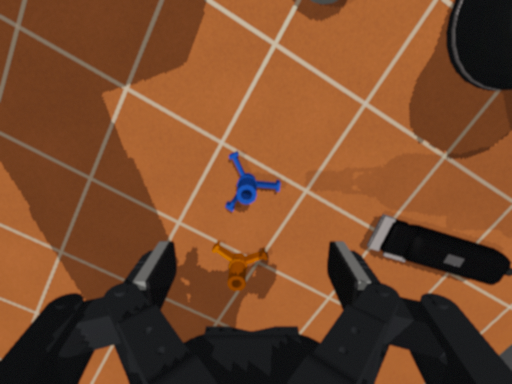

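Wrist picture: blue hub top at (246,194), against a prediction of (247,195). Orange is at (236,283). Descending on the blue one.

>>> play_rows(
  offset=[
    [-11,-4,40],
    [-11,-4,80],
    [-11,-4,110],
    [-11,-4,135],
    [-11,-4,150],
    [-11,-4,150],
    [-11,-4,150],
    [-11,-4,150],
  ],
  turn=[0,0,0,0,0,0,0,0],
  grip=[0,0,0,0,0,0,0,0],
)

```text
clock: 5.05
position: [0.4617, -0.2665, 0.0241]
tool_rot: [180.0, 0.1, 120.0]
wrist_force: [0.5, -0.3, 0.5]
gripper_width: 0.0852
```

```bash
python3 - <<'E'
from h import *
w=cam("side");crop(w,180,260,120,100,6,"s2.png")
w=cam("wrist");cv2.imwrite("pics/w2.png",w["im"])
go((.461,-.265,.022),120)
print(proj(w,[[.461,-.265,.052]]))
E
```

```text
t 5.15 at [ 0.4615 -0.2665  0.0238] [1.7996e+02 1.2000e-01 1.2003e+02] w 0.0852 F [-0.2  0.4  0.8] M [-0.   -0.02  0.  ] | offset [1.5 0.3 1.8] turn 0.0005
[[250.61661572 269.37435704]]
```

View pics/s2.png

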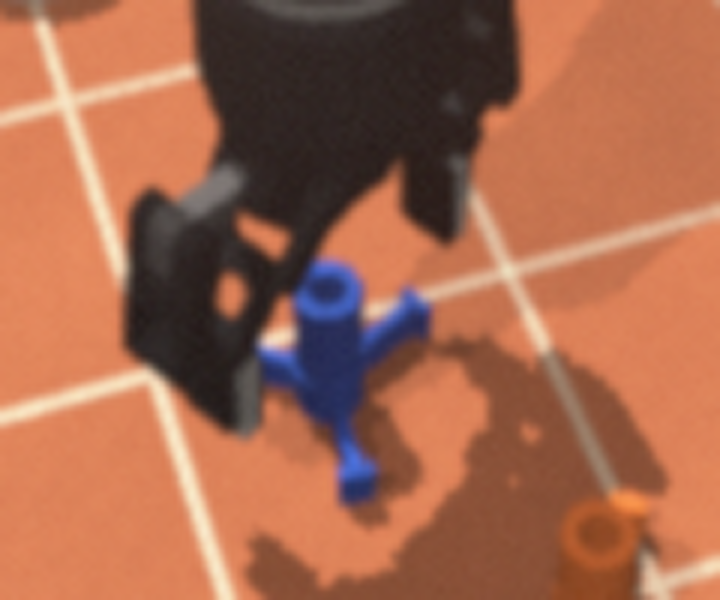

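View pics/w2.png

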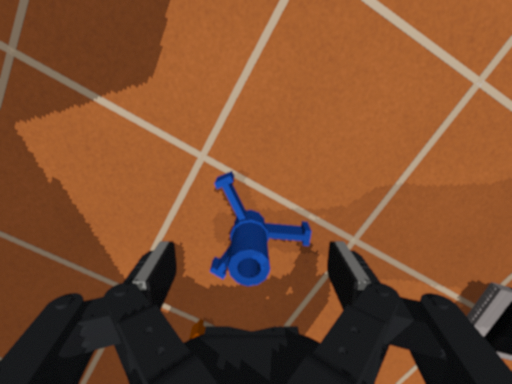

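>>> play_rows(
  offset=[
    [2,0,1],
    [2,0,1],
    [2,0,1],
    [2,0,1],
    [2,0,1],
    [2,0,1],
    [2,0,1],
    [2,0,1],
  ],
  turn=[0,0,0,0,0,0,0,0],
  grip=[0,0.8,0.9,0.9,0.9,0.9,0.9,0.9],
  force=40,
)

```text
clock: 5.95
position: [0.4598, -0.2642, 0.0214]
tool_rot: [180.0, 0.0, 120.0]
wrist_force: [-0.5, -0.8, 1.8]
gripper_width: 0.0204
```

```bash
python3 - <<'E'
from h import *
w=cam("side");crop(w,180,260,120,100,6,"s3.png")
w=cam("wrist");cv2.imwrite("pics/w3.png",w["im"])
go((.461,-.265,.022),120)
E
```

```text
t 6.05 at [ 0.4598 -0.2642  0.0214] [1.7999e+02 1.0000e-02 1.2002e+02] w 0.0212 F [-0.1  0.3  2.6] M [ 0.02 -0.01 -0.01] | offset [-1.3  0.7 -0.6] turn 0.0004
```

View pics/s3.png

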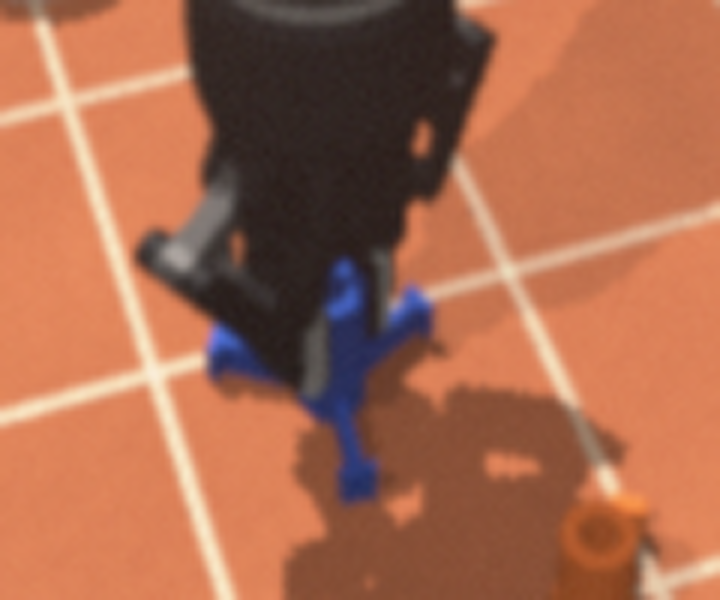

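View pics/w3.png

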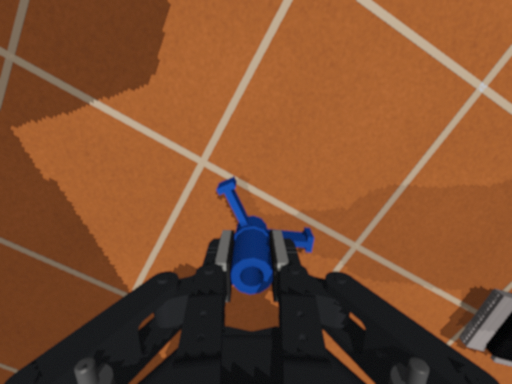

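```bash
python3 - <<'E'
from h import *
w=cam("wrist");crop(w,200,210,110,100,7,"w4.png")
for v in(272,275,278): print(v,onz(w,(252,v),.052).round(4))
E
```

```text
272 [ 0.4596 -0.262   0.052 ]
275 [ 0.4605 -0.2636  0.052 ]
278 [ 0.4614 -0.2651  0.052 ]
```

View pics/w4.png

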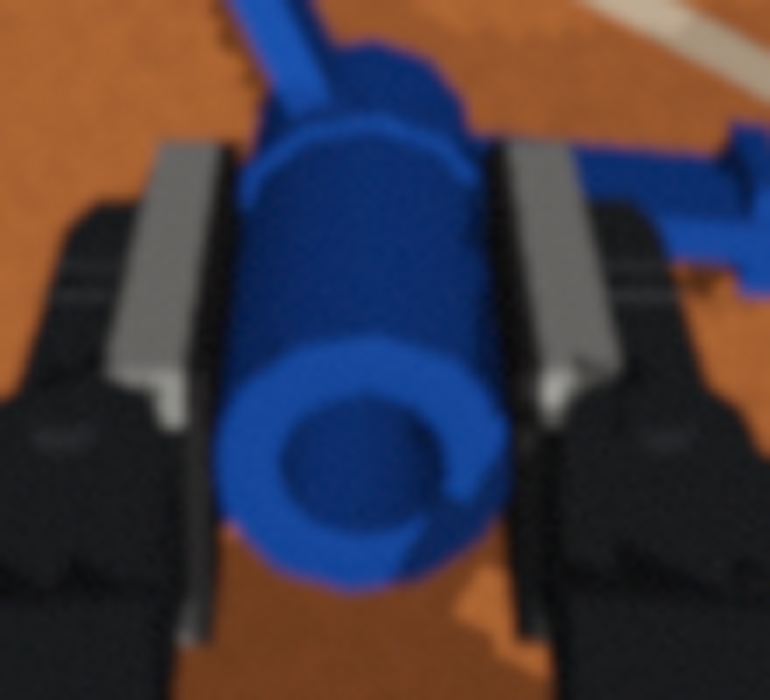

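Gripped: the hub axis is within about 1 mm of the TCP. Now lift and move over the mixer.

```bash
python3 - <<'E'
from h import *
go((.4598,-.2642,.18),120)
go((.6093,.019,.18),120)
E
```

```text
t 6.1 at [ 0.4598 -0.2641  0.0214] [1.7999e+02 1.0000e-02 1.2002e+02] w 0.0209 F [-0.1 -0.2  2.4] M [ 0.02  0.03 -0.02] | offset [-1.000e-01  0.000e+00 -1.586e+02] turn 0.0004
t 6.1 at [ 0.4598 -0.2641  0.0214] [1.7999e+02 1.0000e-02 1.2002e+02] w 0.0209 F [-0.1 -0.2  2.4] M [ 0.02  0.03 -0.02] | offset [ 170.3  271.2 -158.6] turn 0.0004
```

>>> play_rows(
  offset=[
    [0,0,-40],
    [0,0,-80],
    [0,0,-120],
    [20,32,-159],
    [45,72,-159],
    [70,112,-159],
    [95,151,-159],
    [120,191,-159],
    [145,231,-159],
    [162,258,-159],
    [170,271,-159],
    [170,271,-159],
  ],
  turn=[0,0,0,0,0,0,0,0,0,0,0,0],
  grip=[0.9,0.9,0.9,0.9,0.9,0.9,0.9,0.9,0.9,0.9,0.9,0.9],
)

```text
clock: 7.3
position: [0.6095, 0.0202, 0.1797]
tool_rot: [-180.0, -0.0, 120.2]
wrist_force: [-0.0, 0.3, -0.8]
gripper_width: 0.021
```

>>> play_rows(
  offset=[
    [0,0,0],
    [0,0,0],
    [0,0,0],
  ],
  turn=[0,0,0],
  grip=[0.9,0.9,0.9],
)

```text
clock: 7.6
position: [0.609, 0.0175, 0.1804]
tool_rot: [180.0, 0.0, 119.9]
wrist_force: [0.4, -0.1, -1.3]
gripper_width: 0.0209
```

```bash
python3 - <<'E'
from h import *
s=cam("scene");crop(s,240,110,90,100,6,"a1.png")
w=cam("side");crop(w,210,110,100,100,6,"a2.png")
v=cam("wrist");cv2.imwrite("pics/a3.png",v["im"])
go((.6093,.019,.0964),120)
T=monitor.observe()["position"]
for c,o,k in((s,(240,110),6),(w,(210,110),6),(v,(0,0),1)): print(((proj(c,[[.6093,.019,.129],[T[0],T[1],T[2]-.0214],[T[0],T[1],T[2]+.0306]])-o)*k).round(1).tolist())
E
```

```text
t 7.75 at [0.6091 0.018  0.1804] [1.7999e+02 1.0000e-02 1.1996e+02] w 0.0209 F [ 0.1 -0.1 -0.3] M [ 0.    0.03 -0.02] | offset [ 0.8  0.6 84. ] turn -0.0007
[[261.0, 396.5], [262.5, 358.3], [268.0, 286.1]]
[[286.2, 387.4], [288.4, 322.9], [291.4, 202.8]]
[[251.5, 209.9], [250.6, 227.9], [250.4, 275.0]]
```

View pics/a1.png

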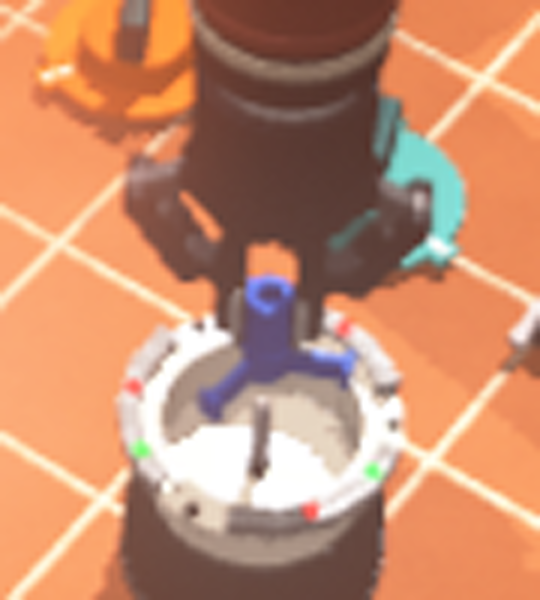

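View pics/a2.png

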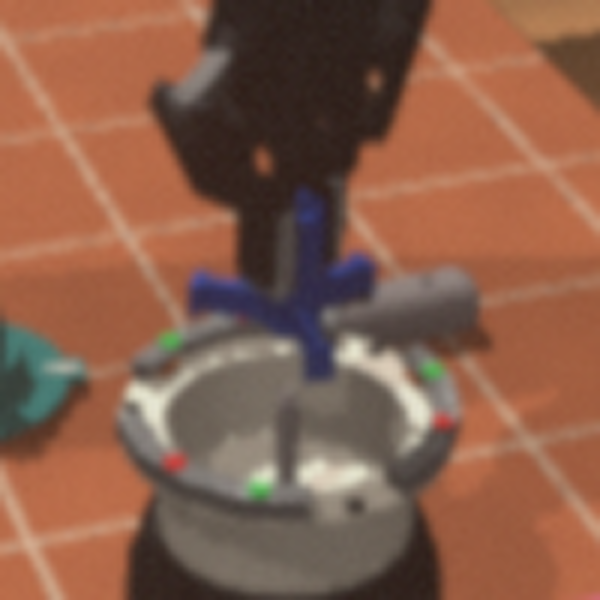

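View pics/a3.png

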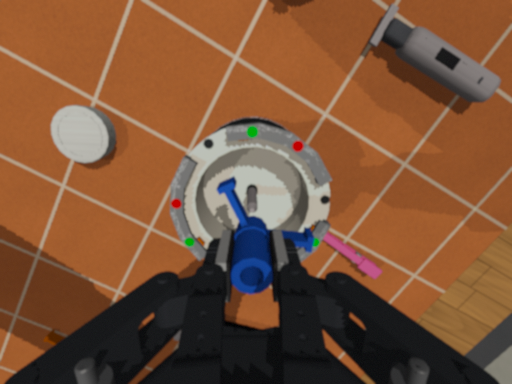

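```bash
python3 - <<'E'
from h import *
v=cam("wrist");crop(v,190,150,130,150,5,"a4.png");w=cam("side");
T=monitor.observe()["position"];print(T)
pts=np.array([[.6093,.019,.129],[.6093,.019,.075],[T[0],T[1],T[2]-.0214],[T[0],T[1],T[2]+.0306]])
print(((proj(v,pts)-[190,150])*5).round().tolist())
ov=cv2.resize(w["im"][110:210,210:310],None,fx=7,fy=7,interpolation=cv2.INTER_CUBIC)
def circ(p,rad,col):
    a=np.linspace(0,2*np.pi,60);P=np.c_[p[0]+rad*np.cos(a),p[1]+rad*np.sin(a),p[2]+0*a]
    cv2.polylines(ov,[(((proj(w,P)-[210,110]+.5)*7)).astype(np.int32)],True,col,1)
circ(pts[2],.011,(0,255,255));circ(pts[3],.011,(0,255,255));circ(pts[2],.04,(0,255,255));circ(pts[0],.002,(255,255,255));circ((.6093,.019,.115),.048,(255,0,255));circ((.6093,.019,.075),.0045,(255,255,255))
cv2.imwrite("pics/a5.png",ov)
E
```

```text
[0.60920838 0.01831336 0.18041362]
[[307.0, 300.0], [306.0, 194.0], [304.0, 389.0], [303.0, 624.0]]
```

View pics/a4.png

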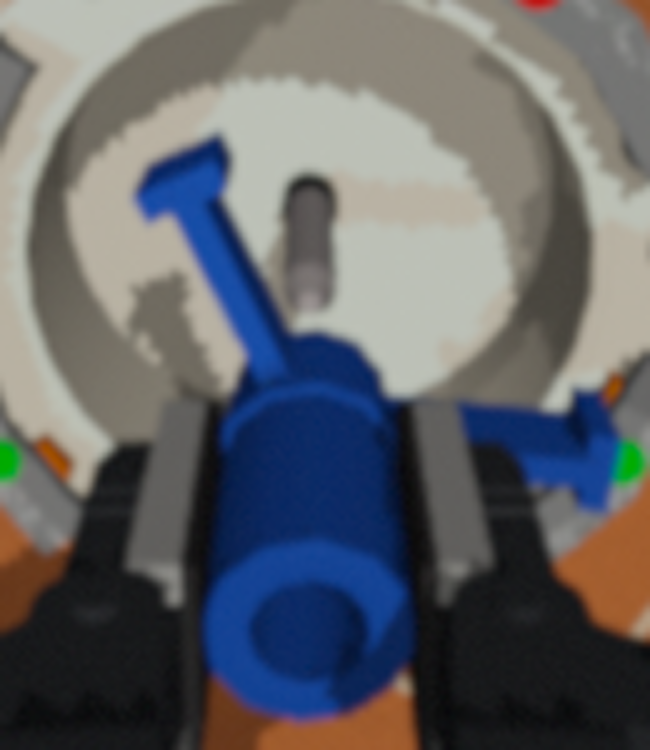

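View pics/a5.png

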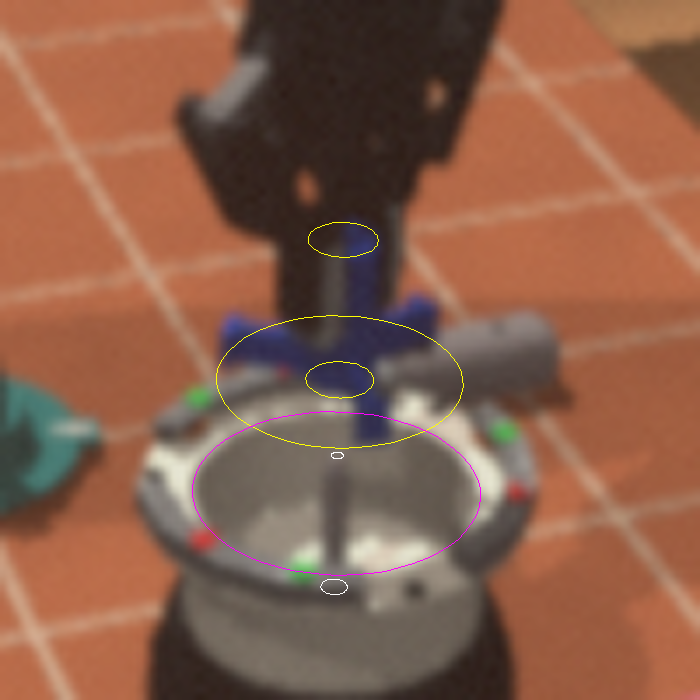

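>>> play_rows(
  offset=[
    [1.3,0.5,0],
    [1.3,0.5,10],
    [1.3,0.5,20],
    [1.3,0.5,25],
    [1.3,0.5,30],
    [1.3,0.5,35],
    [1.3,0.5,40],
    [1.3,0.5,45],
  ],
  turn=[0,0,0,0,0,0,0,0],
  grip=[0.9,0.9,0.9,0.9,0.9,0.9,0.9,0.9],
)

```text
clock: 8.65
position: [0.6091, 0.0201, 0.135]
tool_rot: [180.0, 0.0, 120.0]
wrist_force: [0.1, -0.3, -0.4]
gripper_width: 0.0207
```

```bash
python3 - <<'E'
from h import *
go((.6093,.019,.0964),120)
v=cam("wrist");crop(v,190,150,130,150,5,"a6.png")
w=cam("side");crop(w,210,110,100,100,6,"a7.png")
E
```

```text
t 8.65 at [0.6091 0.0201 0.135 ] [179.99   0.   120.02] w 0.0207 F [ 0.1 -0.3 -0.4] M [-0.05  0.   -0.04] | offset [-1.  -0.4 38.6] turn 0.0004
```

View pics/a6.png

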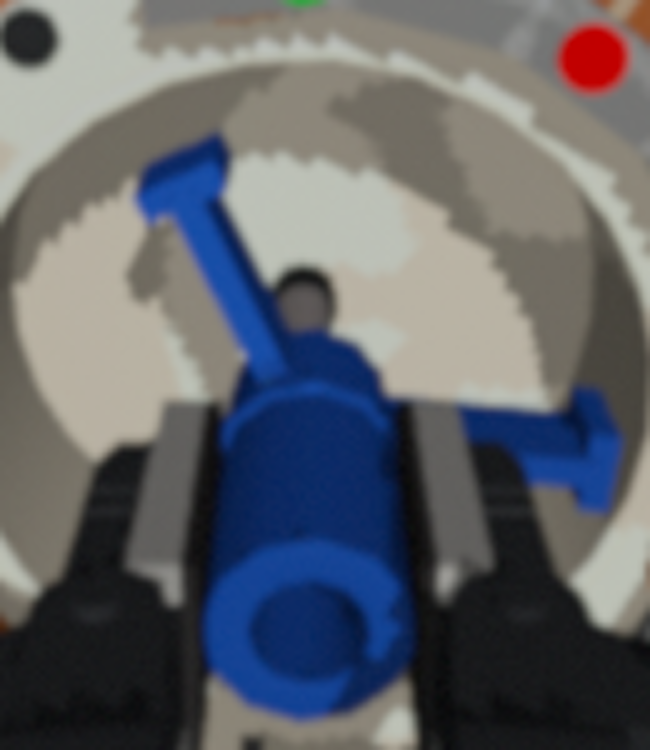

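View pics/a7.png

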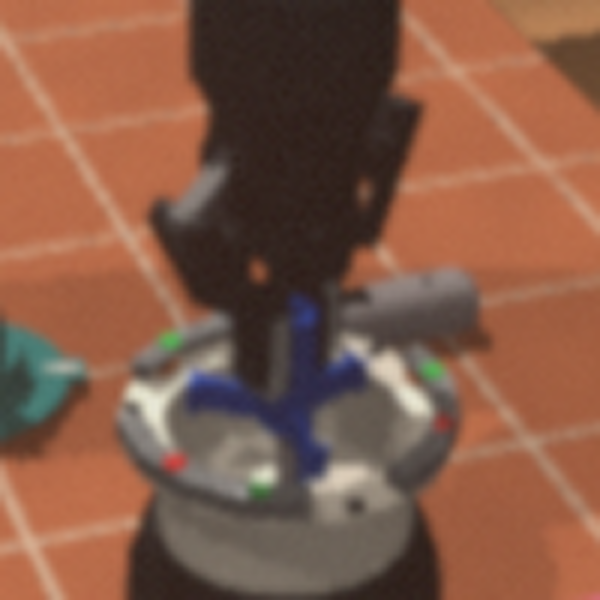

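The shaft has gone into the bore with no contact force. Lowering to the floor.

>>> play_rows(
  offset=[
    [-0.5,0,6],
    [-0.5,0,12],
    [-0.5,0,18],
    [-0.5,0,24],
    [-0.5,0,29],
    [-0.5,0,33],
    [-0.5,0,36],
    [-0.5,0,38],
    [-0.5,0,38],
  ],
  turn=[0,0,0,0,0,0,0,0,0],
  grip=[0.9,0.9,0.9,0.9,0.9,0.9,0.9,0.9,0.9],
)

```text
clock: 9.65
position: [0.6092, 0.0197, 0.0971]
tool_rot: [-180.0, -0.0, 120.0]
wrist_force: [-0.9, -0.2, -0.8]
gripper_width: 0.0212
```

```bash
python3 - <<'E'
from h import *
go((.6093,.019,.0964),120)
E
```

```text
t 9.65 at [0.6092 0.0197 0.0971] [-1.7999e+02 -1.0000e-02  1.2002e+02] w 0.0212 F [-0.9 -0.2 -0.8] M [-0.02 -0.   -0.01] | offset [-0.6 -0.3  0.7] turn 0.0004
```

>>> play_rows(
  offset=[
    [0,0,1],
    [0,0,1],
    [0,0,1],
    [0,0,1],
    [0,0,1],
    [0,0,-20],
    [0,0,-50],
    [0,0,-90],
    [0,0,-110],
    [0,0,-110],
  ],
  turn=[0,0,0,0,0,0,0,0,0,0],
  grip=[0.9,0.5,0.5,0.5,0.5,0.5,0.5,0.5,0.2,0],
)

```text
clock: 10.65
position: [0.611, 0.0193, 0.2114]
tool_rot: [179.7, 0.2, 120.0]
wrist_force: [-0.2, 0.5, -0.4]
gripper_width: 0.0702
```

```bash
python3 - <<'E'
from h import *
go((.53,.242,.16),112)
v=cam("wrist");cv2.imwrite("pics/b1.png",v["im"])
w=cam("side");
ov=cv2.resize(w["im"][110:210,210:310],None,fx=6,fy=6,interpolation=cv2.INTER_CUBIC)
a=np.linspace(0,2*np.pi,60);P=np.c_[.6093+.011*np.cos(a),.019+.011*np.sin(a),.127+0*a]
cv2.polylines(ov,[(((proj(w,P)-[210,110]+.5)*6)).astype(np.int32)],True,(0,255,255),1)
cv2.imwrite("pics/b2.png",ov)
print(proj(v,[[.6093,.019,.129],[.6093,.019,.127]]))
E
```

```text
t 10.65 at [0.611  0.0193 0.2114] [179.73   0.22 120.02] w 0.0702 F [-0.2  0.5 -0.4] M [-0.11  0.01 -0.  ] | offset [233.5  41.   50.7] turn 0.14
[[248.34201184 196.68162826]
 [248.35437217 195.92702587]]
```

View pics/b1.png

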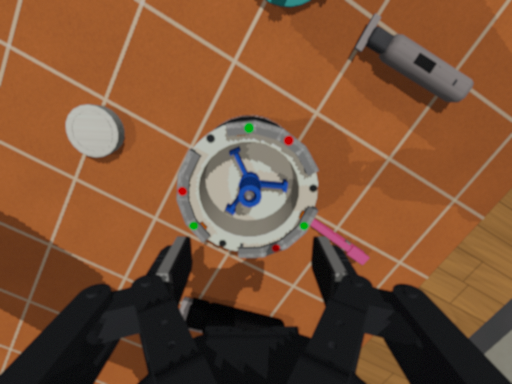

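View pics/b2.png

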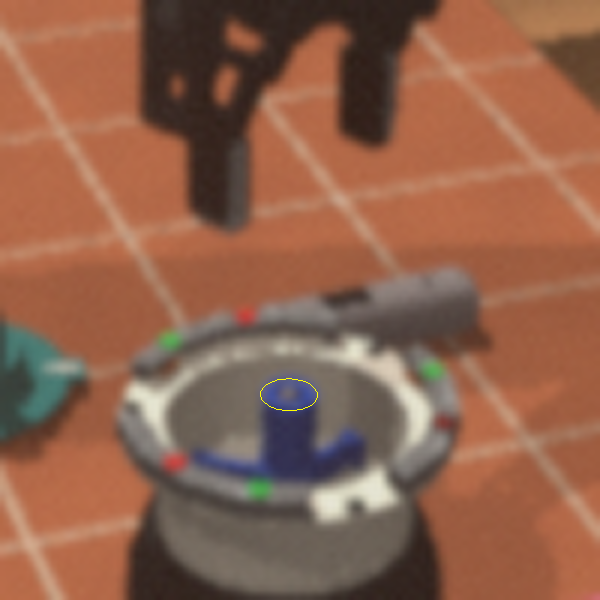

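The paddle is seated: the hub top matches the predicted ring at side crop pixel (289,395), and the shaft pokes through it. Next is the lid.

>>> play_rows(
  offset=[
    [50,9,0],
    [95,17,10],
    [140,25,25],
    [185,33,40],
    [220,39,50],
    [233,41,50],
    [233,41,50],
    [233,41,50],
    [233,41,50],
  ],
  turn=[0.05,0.1,0.14,0.14,0.14,0.14,0.14,0.14,0.14],
  grip=[0,0,0,0,0,0,0,0,0],
)

```text
clock: 11.65
position: [0.5289, 0.2407, 0.1574]
tool_rot: [180.0, 0.0, 111.9]
wrist_force: [0.3, -0.6, 0.4]
gripper_width: 0.085
```

```bash
python3 - <<'E'
from h import *
go((.53,.242,.06),112)
v=cam("wrist")
ov=v["im"].copy()
th=np.radians(112);c_,s_=np.cos(th),np.sin(th)
def L(x,y,z): return [.53+x*c_-y*s_,.242+x*s_+y*c_,z]
for z in(.059,):
    P=proj(v,[L(.03,.008,z),L(-.03,.008,z),L(-.03,-.008,z),L(.03,-.008,z)]);print(P.round().tolist())
    cv2.polylines(ov,[P.round().astype(np.int32)],True,(0,0,255),1)
a=np.linspace(0,2*np.pi,60);P=proj(v,[L(.0525*np.cos(t),.0525*np.sin(t),.0105) for t in a]);cv2.polylines(ov,[P.round().astype(np.int32)],True,(0,0,255),1)
cv2.imwrite("pics/c1.png",cv2.resize(ov,(800,600)));crop(v,150,90,200,170,4,"c2.png")
E
```

```text
t 11.65 at [0.5289 0.2407 0.1574] [1.7999e+02 1.0000e-02 1.1192e+02] w 0.085 F [ 0.3 -0.6  0.4] M [-0.04 -0.02 -0.03] | offset [ 0.8  1.5 97.4] turn -0.0014
[[244.0, 161.0], [244.0, 220.0], [260.0, 220.0], [261.0, 160.0]]
```

View pics/c1.png

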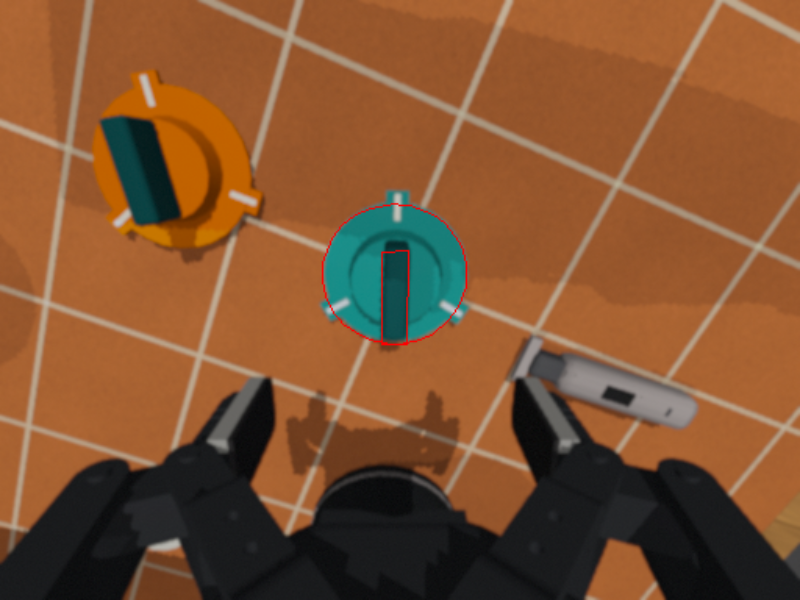

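The teal lid's outline and bar match the overlay, with the tab and bar pointing up the picture at about (397,205). The orange lid stays at left (175,165). Descending.

>>> play_rows(
  offset=[
    [1,1.5,40],
    [1,1.5,80],
    [1,1.5,110],
    [1,1.5,123],
    [1,1.5,127],
    [1,1.5,127],
    [1,1.5,127],
    [1,1.5,127],
    [1,1.5,127],
    [1,1.5,127],
    [1,1.5,127],
    [1,1.5,127],
  ],
  turn=[0,0,0,0,0,0,0,0,0,0,0,0],
  grip=[0,0,0,0,0,0,0.9,0.95,0.95,0.95,0.95,0.95],
  force=60,
)

```text
clock: 12.9
position: [0.5294, 0.2435, 0.0307]
tool_rot: [180.0, 0.0, 112.0]
wrist_force: [-1.2, -0.9, 3.9]
gripper_width: 0.0149
```

>>> play_rows(
  offset=[
    [0,0,0],
    [0,0,0],
    [0,0,0],
  ],
  turn=[0,0,0],
  grip=[0.95,0.95,0.95],
)

```text
clock: 13.2
position: [0.5294, 0.2435, 0.0308]
tool_rot: [180.0, 0.0, 112.0]
wrist_force: [-1.3, 0.1, 5.3]
gripper_width: 0.0147
```

```bash
python3 - <<'E'
from h import *
go((.53,.242,.03),112)
v=cam("wrist");crop(v,170,150,170,150,4,"c3.png")
w=cam("side");crop(w,150,110,120,100,6,"c4.png")
E
```

```text
t 13.2 at [0.5294 0.2435 0.0308] [179.97   0.   112.01] w 0.0147 F [-1.3  0.1  5.3] M [-0.06  0.32  0.01] | offset [-1.6 -0.   0.8] turn 0.0001
```

View pics/c3.png

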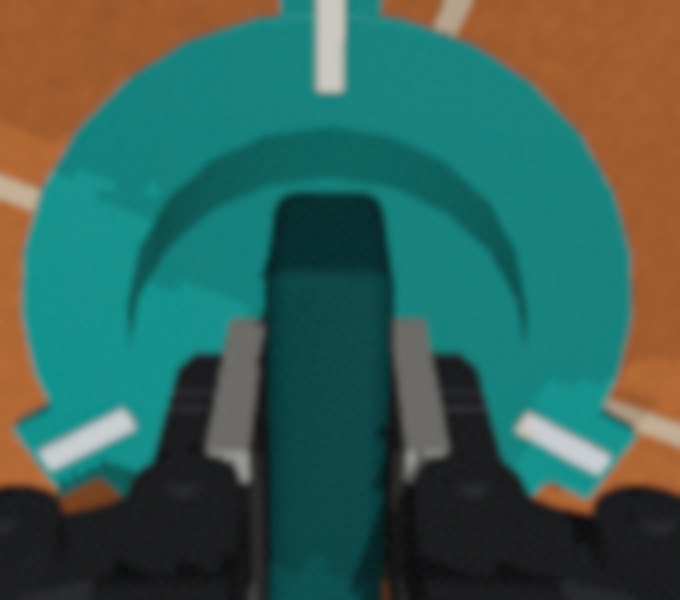

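View pics/c4.png

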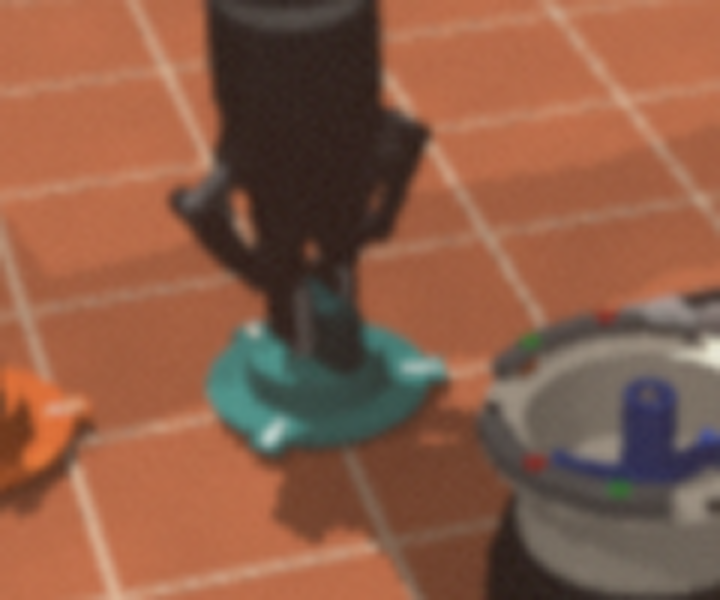

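```bash
python3 - <<'E'
from h import *
v=cam("wrist");T=monitor.observe()["position"];th=np.radians(112)
ex=np.array([np.cos(th),np.sin(th)]);ey=np.array([np.sin(th),-np.cos(th)])
for uv,z in(((191.75,259.5),.0105),((310.75,260.5),.0105),((252.5,217.5),.059)):
    d=(onz(v,uv,z)-T)[:2]*1000;print((d@ex).round(2),(d@ey).round(2))
print("expected x: -25.75,-25.75,+30; y -+44.6")
b=cv2.resize(v["im"][90:240],None,fx=1.5,fy=1.5);cv2.imwrite("pics/c5.png",b)
E
```

```text
-23.93 -41.85
-24.95 42.85
30.56 1.1
expected x: -25.75,-25.75,+30; y -+44.6
```

```bash
python3 - <<'E'
from h import *
go((.6093,.019,.185),153.7)
E
```

```text
t 13.35 at [0.5294 0.2435 0.0307] [179.97  -0.   112.  ] w 0.0151 F [-2.5 -0.4  5.9] M [-0.06  0.34  0.03] | offset [-238.   -10.  -154.3] turn -0.7278
```

>>> play_rows(
  offset=[
    [0,0,-20],
    [0,0,-60],
    [0,0,-105],
    [0,0,-145],
    [-40,-2,-154],
    [-85,-4,-154],
    [-130,-6,-154],
    [-175,-8,-154],
    [-210,-9,-154],
    [-230,-10,-154],
    [-238,-10,-154],
    [-238,-10,-154],
  ],
  turn=[0,0,0,0,-0.1,-0.23,-0.36,-0.49,-0.62,-0.728,-0.728,-0.728],
  grip=[0.95,0.95,0.95,0.95,0.95,0.95,0.95,0.95,0.95,0.95,0.95,0.95],
)

```text
clock: 14.55
position: [0.609, 0.0185, 0.1837]
tool_rot: [-180.0, -0.1, 153.5]
wrist_force: [-0.5, 0.1, -1.8]
gripper_width: 0.0149
```

>>> play_rows(
  offset=[
    [0,0,0],
    [0,0,0],
    [0,0,0],
  ],
  turn=[0,0,0],
  grip=[0.95,0.95,0.95],
)

```text
clock: 14.85
position: [0.6089, 0.0201, 0.1844]
tool_rot: [180.0, 0.0, 153.7]
wrist_force: [0.8, -0.5, -1.1]
gripper_width: 0.0146
```

```bash
cat > ov.py <<'E'
from h import *
import sys
from scipy.spatial.transform import Rotation as Ro
tag=sys.argv[1]
go((.6093,.019,.1398),153.7)
o=monitor.observe();T=o["position"];yaw=np.radians(o["tool_rot"][2]);u=T[2]-.0308
for n,(x,y,wd,h,k) in dict(scene=(240,110,90,100,6),side=(205,110,110,100,6),wrist=(100,60,310,230,2.5)).items():
    c=cam(n);im=cv2.resize(c["im"][y:y+h,x:x+wd],None,fx=k,fy=k,interpolation=cv2.INTER_CUBIC)
    def pl(P,col): cv2.polylines(im,[((proj(c,P)-[x,y]+.5)*k).round().astype(np.int32)],True,col,1)
    a=np.linspace(0,2*np.pi,80)
    cs=np.c_[np.cos(a),np.sin(a)]
    pl(np.c_[T[:2]+.0525*cs,0*a+u+.0105],(0,0,255))
    for i in range(3):
        b=yaw+i*2*np.pi/3;e=np.array([np.cos(b),np.sin(b)]);f=np.array([-e[1],e[0]])
        pl(np.c_[[T[:2]+.053*e+.008*f,T[:2]+.06*e+.008*f,T[:2]+.06*e-.008*f,T[:2]+.053*e-.008*f],[u+.01]*4],(0,0,255))
        g=np.radians(33.7)+i*2*np.pi/3;e=np.array([np.cos(g),np.sin(g)])
        pl(np.c_[np.array([.6093,.019])+.061*e+.003*cs,0*a+.115],(255,0,255))
    cv2.imwrite(f"pics/{tag}_{n}.png",im)
E
python3 ov.py d1
```

```text
t 14.85 at [0.6089 0.0201 0.1844] [179.99   0.   153.74] w 0.0146 F [ 0.8 -0.5 -1.1] M [ 0.06  0.01 -0.05] | offset [-0.8 -0.8 44.6] turn 0.0008
```

View pics/d1_scene.png

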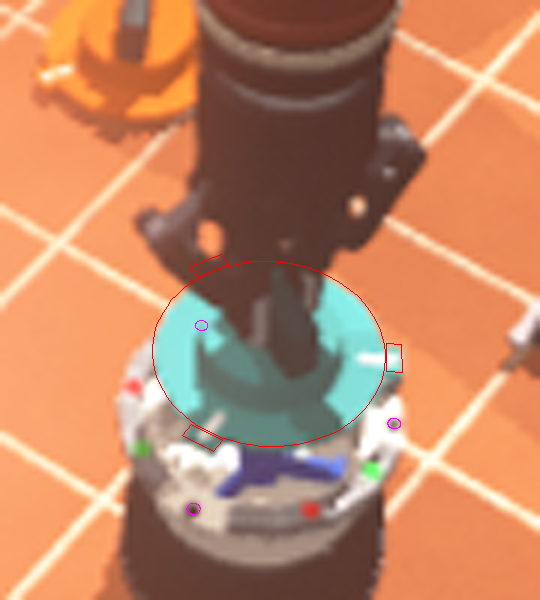

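View pics/d1_side.png

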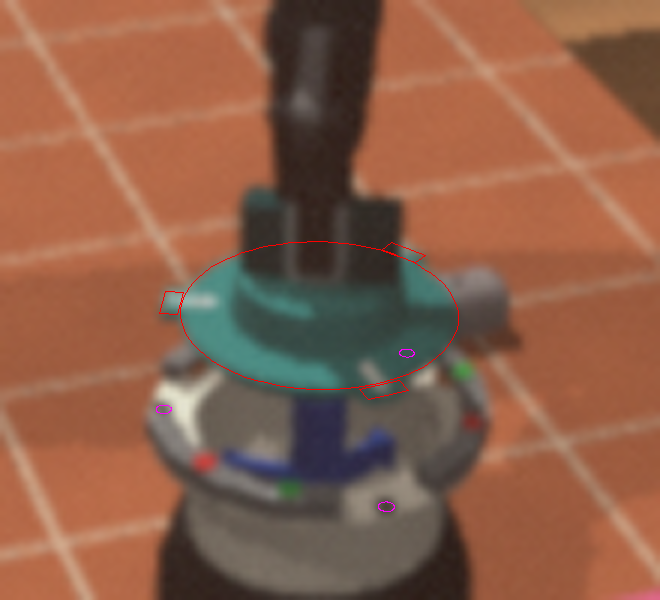

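View pics/d1_wrist.png

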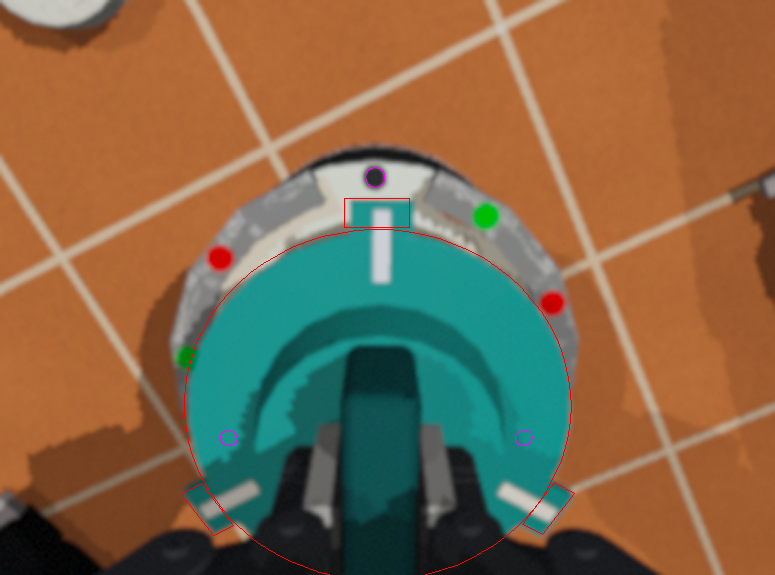

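>>> play_rows(
  offset=[
    [0,-0.5,10],
    [0,-0.5,18],
    [0,-0.5,22],
    [0,-0.5,22],
    [0,-0.5,22],
  ],
  turn=[0,0,0,0,0],
  grip=[0.95,0.95,0.95,0.95,0.95],
)

```text
clock: 15.5
position: [0.6088, 0.0185, 0.1622]
tool_rot: [-180.0, -0.0, 153.7]
wrist_force: [-0.5, -0.2, -1.3]
gripper_width: 0.0147
```

```bash
python3 ov.py d2; python3 -c "
from h import *
go((.6093,.019,.1398),153.7)"
```

```text
t 15.5 at [0.6088 0.0185 0.1622] [-1.8000e+02 -2.0000e-02  1.5371e+02] w 0.0147 F [-0.5 -0.2 -1.3] M [-0.01  0.01 -0.03] | offset [-0.3  0.7 22.4] turn 0.0001
t 15.65 at [0.6091 0.0185 0.1627] [1.7999e+02 3.0000e-02 1.5371e+02] w 0.0148 F [-0.2 -0.4 -1.6] M [ 0.02  0.05 -0.02] | offset [ 0.1  0.5 22.9] turn 0.0002
```

View pics/d2_wrist.png

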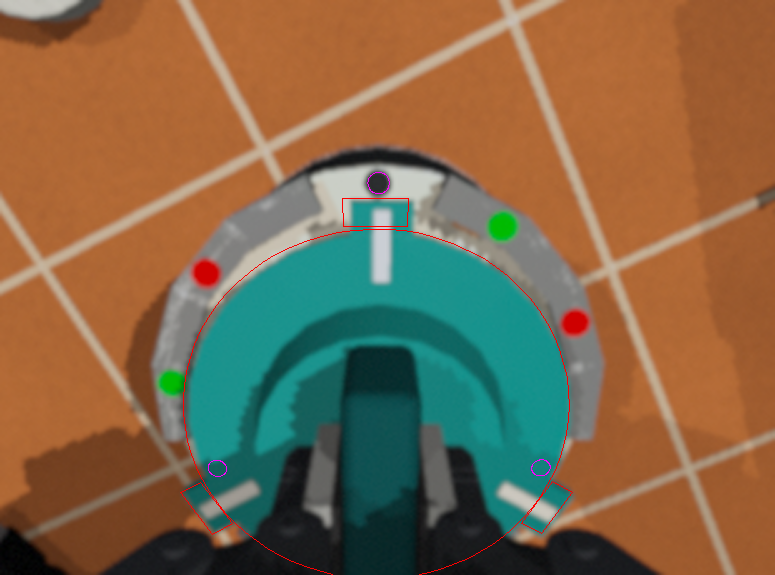

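View pics/d2_side.png

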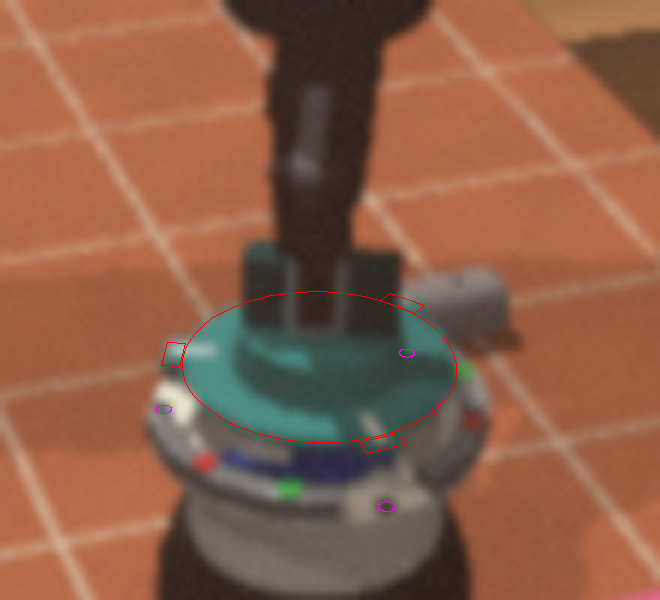

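Aligned: the white line at (381,245) is in front of the gap dot at (378,183). Lowering gently.

>>> play_rows(
  offset=[
    [0,0,4],
    [0,0,8],
    [0,0,12],
    [0,0,15],
    [0,0,18],
    [0,0,20],
    [0,0,21],
    [0,0,22],
  ],
  turn=[0,0,0,0,0,0,0,0],
  grip=[0.95,0.95,0.95,0.95,0.95,0.95,0.95,0.95],
)

```text
clock: 16.45
position: [0.6089, 0.0185, 0.1403]
tool_rot: [180.0, 0.0, 153.7]
wrist_force: [0.5, 0.1, -1.8]
gripper_width: 0.0148
```

```bash
python3 ov.py d3
```

```text
t 16.45 at [0.6089 0.0185 0.1403] [1.8000e+02 1.0000e-02 1.5371e+02] w 0.0148 F [ 0.5  0.1 -1.8] M [-0.06 -0.01  0.01] | offset [-0.1  0.6  0.5] turn 0.0002
```

View pics/d3_wrist.png

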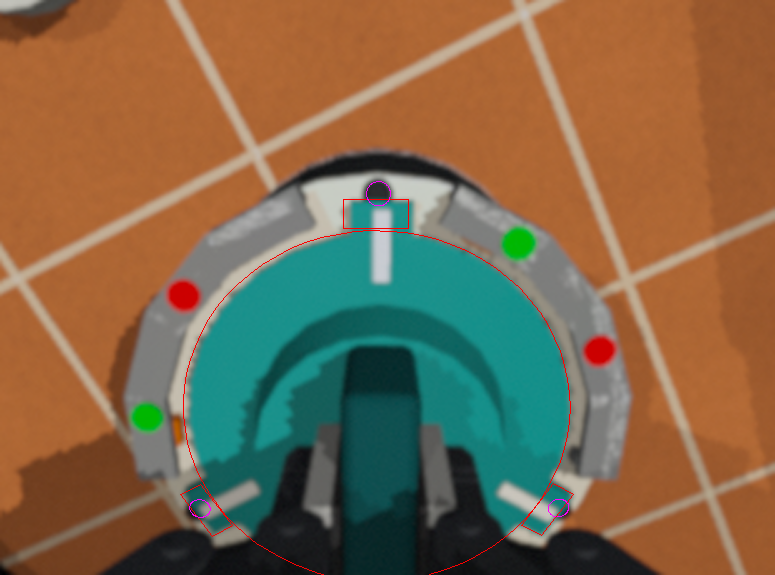

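View pics/d3_side.png

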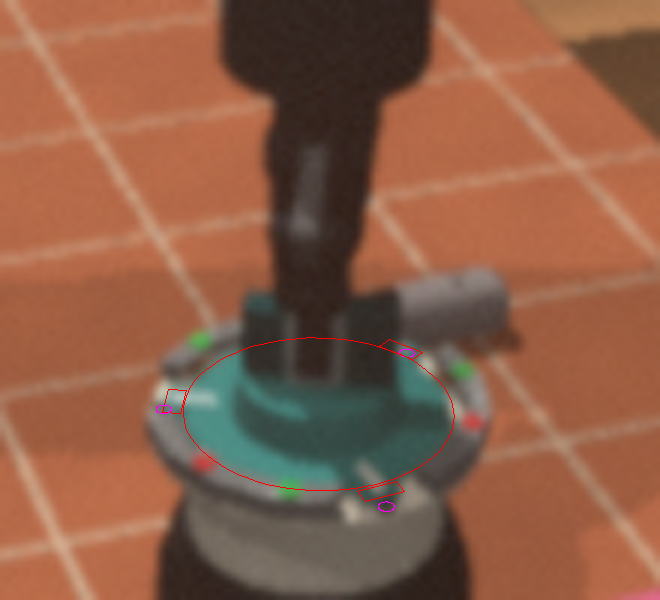

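>>> play_rows(
  offset=[
    [0,0,0.7],
    [0,0,1.3],
    [0,0,1.3],
    [0,0,1.3],
  ],
  turn=[0,0,0,0],
  grip=[0.95,0.95,0.95,0.95],
)

```text
clock: 17.0
position: [0.6091, 0.0185, 0.1401]
tool_rot: [180.0, 0.1, 153.7]
wrist_force: [-2.6, 0.5, 5.3]
gripper_width: 0.0154
```

```bash
python3 ov.py d4
```

```text
t 17.0 at [0.6091 0.0185 0.1401] [1.7999e+02 5.0000e-02 1.5372e+02] w 0.0154 F [-2.6  0.5  5.3] M [0.04 0.64 0.01] | offset [0.  0.5 0.3] turn 0.0003
```

Seated: contact came at TCP z 0.1401 against an expected 0.1398, with Fz about 5 N. Step 2 has held for more than 0.1 s. First part of the turn, up to the ring contact.

>>> play_rows(
  offset=[
    [0,0,-0.4],
    [0,0,-0.4],
    [0,0,-0.4],
    [0,0,-0.4],
    [0,0,-0.4],
    [0,0,-0.4],
  ],
  turn=[0,0.08,0.16,0.24,0.3,0.3],
  grip=[0.95,0.95,0.95,0.95,0.95,0.95],
)

```text
clock: 17.75
position: [0.6093, 0.0184, 0.14]
tool_rot: [180.0, 0.1, 136.5]
wrist_force: [-0.4, -0.3, 4.7]
gripper_width: 0.015
```

```bash
python3 ov.py d5
```

```text
t 17.75 at [0.6093 0.0184 0.14  ] [1.7996e+02 6.0000e-02 1.3648e+02] w 0.015 F [-0.4 -0.3  4.7] M [-0.07  0.16 -0.05] | offset [0.4 0.4 0.2] turn -0.3006
```

View pics/d5_wrist.png

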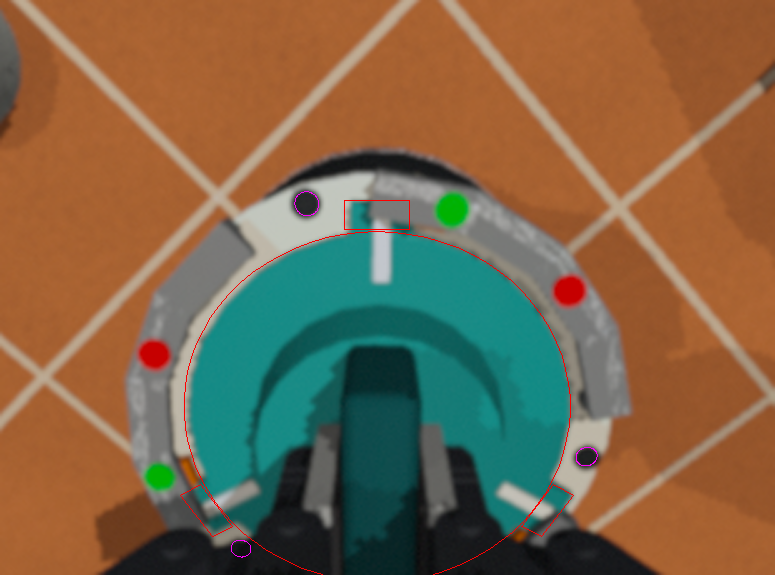

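The tab has slid under the hook. The white line at (381,245) is approaching the green dot at (452,210). Turning the rest.

>>> play_rows(
  offset=[
    [0,0,0],
    [0,0,0],
    [0,0,0],
    [0,0,0],
    [0,0,0],
    [0,0,0],
    [0,0,0],
  ],
  turn=[0.06,0.12,0.18,0.24,0.29,0.29,0.29],
  grip=[0.95,0.95,0.95,0.95,0.95,0.95,0.95],
)

```text
clock: 18.6
position: [0.6093, 0.0185, 0.14]
tool_rot: [179.9, 0.0, 120.0]
wrist_force: [-0.5, 0.5, 4.3]
gripper_width: 0.0151
```

```bash
python3 ov.py d6
```

```text
t 18.6 at [0.6093 0.0185 0.14  ] [1.7995e+02 4.0000e-02 1.2001e+02] w 0.0151 F [-0.5  0.5  4.3] M [ 0.    0.1  -0.06] | offset [0.5 0.3 0.2] turn -0.5881
```

View pics/d6_wrist.png

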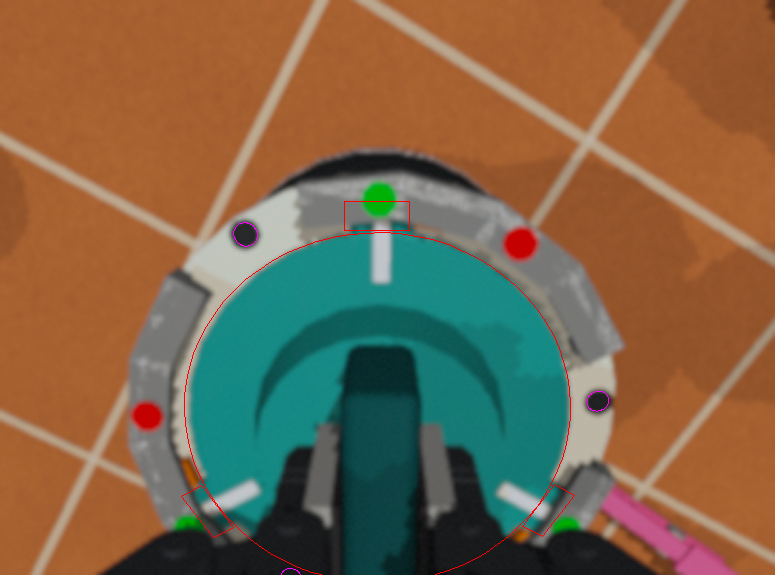

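View pics/d6_scene.png

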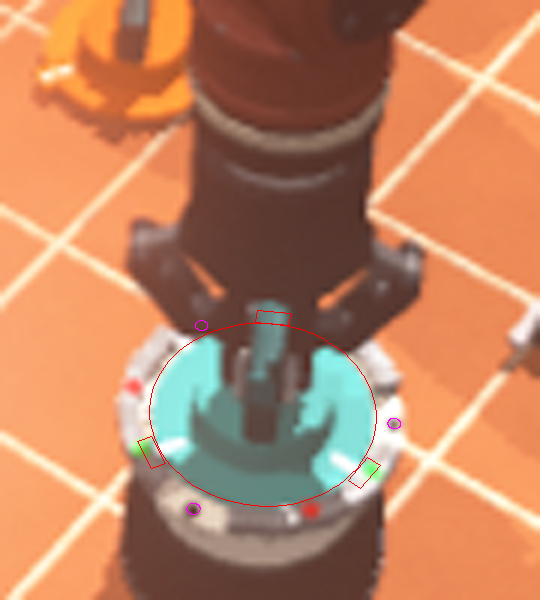

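View pics/d6_side.png

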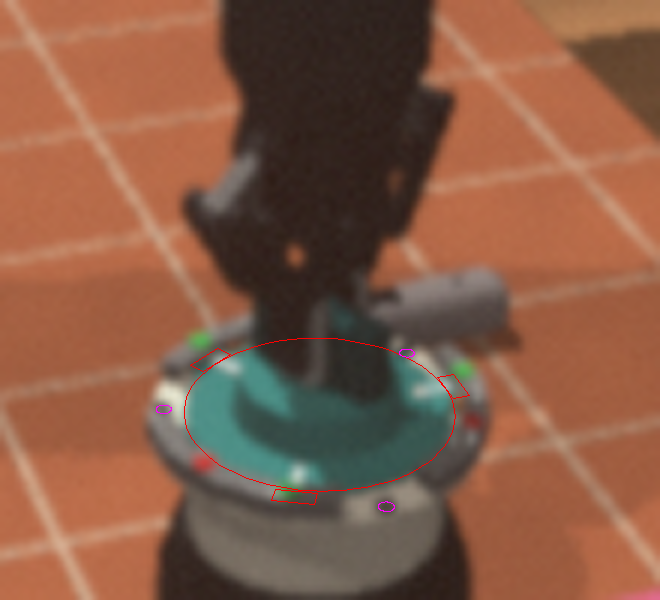

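The white line at (381,255) points at the green dot at (379,200), and the orange ring lugs have moved round with the tabs. A short hold to check it is steady.

>>> play_rows(
  offset=[
    [0,0,0],
    [0,0,0],
    [0,0,0],
    [0,0,0],
    [0,0,0],
  ],
  turn=[0,0,0,0,0],
  grip=[0.95,0.95,0.95,0.95,0.95],
)

```text
clock: 19.25
position: [0.6093, 0.0185, 0.1401]
tool_rot: [179.9, 0.0, 120.0]
wrist_force: [-1.1, 0.3, 5.5]
gripper_width: 0.0151
```

```bash
python3 ov.py d7; python3 -c "
from h import *
for i in range(4): cam('wrist'); o=monitor.observe(); print(o['wrist_force'].round(2),o['wrist_torque'].round(3),o['tau'][[0,5]].round(3),o['tool_rot'].round(2),o['qd'].round(2))"
```

```text
t 19.25 at [0.6093 0.0185 0.1401] [1.7994e+02 4.0000e-02 1.2001e+02] w 0.0151 F [-1.1  0.3  5.5] M [-0.03  0.11 -0.03] | offset [0.5 0.2 0.3] turn -0.588
[-1.52  0.37  5.01] [ 0.018  0.149 -0.061] [ 0.044 -0.036] [1.7995e+02 4.0000e-02 1.2001e+02] [ 0.07 -0.09 -0.01 -0.03 -0.06  0.02]
[-1.06  0.05  3.96] [-0.073  0.17  -0.045] [ 0.044 -0.036] [1.7994e+02 4.0000e-02 1.2001e+02] [ 0.09  0.01  0.06 -0.04 -0.05 -0.05]
[-0.66  0.62  6.51] [ 0.032  0.129 -0.084] [ 0.044 -0.036] [1.7994e+02 4.0000e-02 1.2001e+02] [-0.1   0.06 -0.07 -0.08  0.09 -0.01]
[-0.35  0.14  5.86] [-0.014  0.157 -0.009] [ 0.043 -0.036] [1.7994e+02 4.0000e-02 1.2001e+02] [-0.07  0.02  0.05 -0.07  0.01  0.08]
```

View pics/d7_wrist.png

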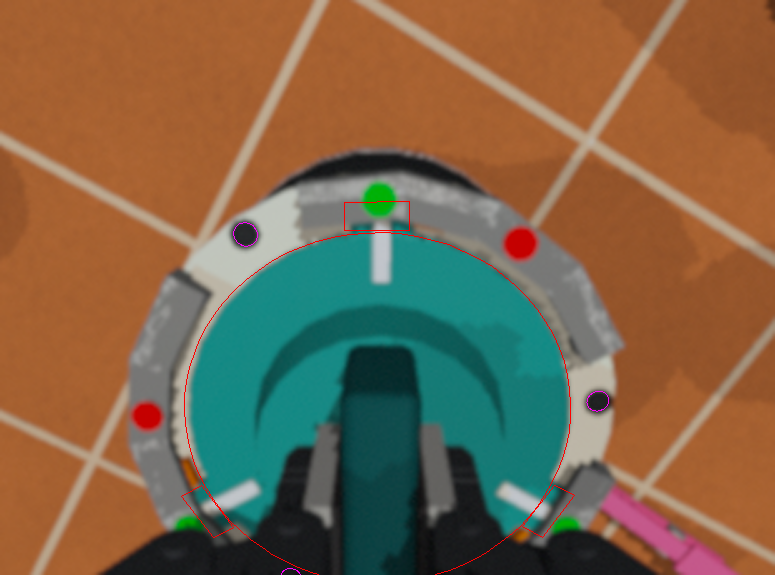

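```bash
python3 -c "
from h import *
v=cam('wrist');go((.6093,.019,.1398),120)
print(r.finish_job())"
```

```text
t 19.65 at [0.6093 0.0185 0.14  ] [1.7994e+02 4.0000e-02 1.2001e+02] w 0.0151 F [-1.4 -0.5  6.4] M [ 0.    0.19 -0.06] | offset [0.5 0.3 0.2] turn 0.0002
the job is handed in; nothing more can be done
None
```

I seated the blue paddle, set the teal lid on the rim, turned it clockwise to the green dots, and handed the job in at 19.65 s with the lid still gripped. The hand-in gives no verdict, so what follows is only what I measured.

- **Paddle:** after release, the hub top was at its predicted seated height, centred on the shaft, with the shaft tip showing through. Once the lid was on I couldn't see the paddle again.
- **Lid:** it touched the rim at TCP height 140.1 mm, against 139.8 mm expected, about 0.5 mm from the mixer axis. I turned it 33.7° clockwise from the gap, with 34° being the green dots. In the wrist picture the white line points at the green dot, and the orange ring lugs moved round with the tabs.
- **Hold:** position and yaw stayed steady over about 1 s, gripping the 15 mm bar at a commanded 60 N with about 5 N pressing down.
- **Bystanders:** the arm only passed well above or away from the clipper, trimmer, clip and tin. I did not re-measure their positions at the end.

**Check that disagreed:** the wrist's vertical torque read about −0.05 N m, where I expected about +0.19 N m from the spring. Lid friction and sensor noise may explain part of the difference, but not the sign. My figure of about 0.35 rad on the switch ring therefore rests on the lid's angle and the pictures, not on torque.

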